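# Close two storage jars and hold the nitrogen purge lever open

## Task

Purge the two nitrogen storage jars on the bench. First press the lids of both jars down until they are fully home on their rims; only then flip the locking catch up and right back off the lever of the gas valve, and pull the lever by its grip, towards you, to its open stop. The lever springs shut, so keep hold of it: finish while still holding it fully open, and leave the other glassware, bottles and tools where they stand.

Things in the scene. Friction and masses are not known exactly. Their poses are not given: they have to be found in the camera images.
- lid_tall (a joint): Height (m) by which the lid of the tall jar stands proud of its rim: 0 = fully home, flange flat on the rim; at the start 0.006 to 0.012. A tight O-ring fit: it slides straight down under a push of about 7 N (up to 15 N is plenty), stops hard at 0, and stays where it is left.
- lid_tall_top (a point): Centre of the flat top of the round black knob (42 mm across) on the lid of the tall jar: the place to press. With the lid home this point is 167 mm above the bench. The aluminium lid is 98 mm across; the knob stands 22 mm above it, higher than the small brass vent 33 mm to one side.
- jar_tall: The tall jar, fixed to the bench: clear barrel 90 mm across, steel rim 98 mm across and 135 mm above the bench; origin at the centre of its underside. The two jars look alike but for their height, and either may stand to the robot's right of the other.
- lid_short (a joint): Height (m) by which the lid of the short jar stands proud of its rim: 0 = fully home, flange flat on the rim; at the start 0.006 to 0.012. A tight O-ring fit: it slides straight down under a push of about 7 N (up to 15 N is plenty), stops hard at 0, and stays where it is left.
- lid_short_top (a point): Centre of the flat top of the round black knob (42 mm across) on the lid of the short jar: the place to press. With the lid home this point is 122 mm above the bench. The aluminium lid is 98 mm across; the knob stands 22 mm above it, higher than the small brass vent 33 mm to one side.
- jar_short: The short jar, fixed to the bench: clear barrel 90 mm across, steel rim 98 mm across and 90 mm above the bench; origin at the centre of its underside. The two jars look alike but for their height, and either may stand to the robot's right of the other.
- turret: White bench gas turret with a steel valve on top, fixed to the bench; origin at the centre of its foot, z up. Its -x side roughly faces the robot (yaw -0.15 to 0.45). Valve body 36 mm wide, up to 119 mm high. A gauge stands off on its -y side (to y = -86 mm, 128 mm high), an outlet tube on its +x side (to x = 101 mm, 108 mm high).
- lever_axis (a point): Point on the lever's vertical pivot axis, at the lever's mid height, 138 mm above the bench, over the turret's origin. Axes as turret.
- lever (a joint): Angle (rad) of the valve lever about the vertical: 0 = shut, lever pointing along the turret's +y; it opens counter-clockwise seen from above, its end coming round towards the turret's -x side; 1.2 = fully open, a hard stop. A spring returns it to 0: it takes about 2 N at the grip to start and 6 N at the stop. While the catch is down the lever can move only about 0.1 rad.
- lever_grip (a point): Black ribbed grip of the lever, a level bar 84 mm long, 22 mm wide, 16 mm tall, this point at its centre, 128 mm from the lever's axis, 138 mm above the bench; its long side is its y axis (pointing away from the lever's axis); it turns with the lever. Free space below it. Between it and the axis the lever is a flat steel bar 20 mm wide.
- catch (a joint): Angle (rad) of the locking catch about its level pivot: 0 = down, hooked over the bare part of the lever so that it cannot be pulled; it flips up and back over the pivot, away from the lever's front, to its rest at 2.2. It clears the lever above about 0.5. It moves at a touch: let go below 1.2 it drops shut, beyond 1.45 it falls back to its rest.
- catch_pivot (a point): Catch pivot, 134 mm above the bench: 30 mm in +x and 55 mm in +y of the lever's axis in the turret's axes; the pivot line runs along the turret's y. Two steel ears, 23 mm apart over all, flank the catch there, up to 142 mm above the bench.
- catch_tab (a point): Centre of the catch's thumb tab, a steel block 30 mm long, 12 mm wide (along the pivot line), 18 mm tall; moves with the catch on a 65 mm circle about the pivot line. Catch down: 64 mm from the pivot towards the turret's -x side, 145 mm above the bench, in front of the lever, free to pinch from above across its 12 mm. The whole catch is a dark steel hook 12 mm wide.
- reagent_bottle: Bystander, not to be disturbed: amber glass jar, 62 mm across, 125 mm tall; origin at the centre of its underside.
- dropper_bottle: Bystander, not to be disturbed: small amber bottle, 36 mm across, 75 mm tall; origin at the centre of its underside.
- beaker: Bystander, not to be disturbed: clear glass beaker, 66 mm across, 75 mm tall; origin at the centre of its underside.
- flask: Bystander, not to be disturbed: clear conical flask, 78 mm across at the foot, 118 mm tall; origin at the centre of its underside.
- petri_dish: Bystander, not to be disturbed: flat clear dish, 93 mm across, 16 mm tall; origin at the centre of its underside.
- salt_jar: Bystander, not to be disturbed: white plastic jar, 68 mm across, 85 mm tall; origin at the centre of its underside.
- spatula: Bystander, not to be disturbed: thin steel double-ended lab spatula lying flat, 185 mm long; origin at the centre of its underside.
There are look-alikes about, which are no part of the job. What is shaped like the jar_tall but purple is not meant.

How it is judged:
By the outcome, as a careful person would: the job done as asked, in the order asked, and still so for the second after the job is handed in, while the arm keeps its last pose, push and grip.
It also fails if it takes over 61 s, if anything falls off the work surface, if the arm or the gripper's body presses on something with over 40 N, if the wrist force passes 120 N, or if a joint passes its speed limit or range.

## Robot

A 6-joint arm with a two-finger parallel gripper is mounted at the origin on the work surface. World frame = base frame: x ahead of the robot, y to its left, z up, the work surface at z = 0. Lengths are in m, angles in rad, forces in N, time in s.
With the tool pointing down it reaches from about 0.4 to 0.925 m from the base axis. Payload 3.4 kg.
Tool frame: the origin (TCP) lies midway between the tips of the shut fingers; the grasp point (between the pads) lies 19 mm behind it; z points along the fingers, y is the line along which they close (so a half turn about z gives the same grasp; the last joint's range is limited). The gripper opens to 85 mm and grips with 20 to 120 N. Pads are 22 mm wide; open, the fingers measure 114 mm over their backs; the gripper's body (76 mm by 85 mm) begins 54 mm behind the grasp point. The pads swing forward as they close: fully open they stand 13 mm farther back than shut.
Start: joints at [-1.419, 0.307, 1.506, -0, 1.328, -0.073], TCP at [0.128, -0.561, 0.231] pointing down, gripper open.
Joint ranges: [-3.12, 3.12], [-1.05, 2.28], [0.14, 2.33], [-1.42, 4.57], [0.1, 2.73], [-2.68, 2.68]. Speed limits (rad/s): [2.57, 2.57, 3.14, 3.14, 3.14, 3.14].

## Interface

Orientations are given as a 3x3 rotation matrix whose columns are the frame's x, y, z axes.
In Python, from rig import r gives the robot as it stands. Calls block until the motion is done:
- r.move_pose(position, orientation): joint-space move of the TCP to a pose.
- r.move_linear(position, attitude=None, vel=0.15, contact_N=None): straight line of the TCP; attitude=None keeps the orientation; vel is the mean speed in m/s. With contact_N (N) it stops when the force on the tool has changed by that much, and returns True; else False.
- r.move_j(angles): joint-space move.
- r.gripper_to(opening, squeeze=None): finger opening in m; squeeze is the grip in N (None keeps the last); returns when the fingers have stopped.
- r.sleep(seconds).
- r.inverse_kinematics(position, orientation): joint angles nearest the present ones, or None.
- r.read_state(): the state.
- r.camera(name): name is "side" or "top"; returns a dict with "image" (420x560x3 uint8, red, green, blue), "range_z" (420x560 float32, m along the optical axis (not along the pixel's ray), 0 where there is no reading), "K" (3x3 intrinsics, pixels), "dist" ([k1, k2, p1, p2, k3] as OpenCV has them; the pictures are not rectified), "world_from_camera" (4x4, takes a point from camera to world coordinates). Camera axes: x right, y down, z forward; pixel columns grow to the right and rows downward; lengths in m; the calibration is good to about 2 mm. A picture is of the moment at which its call begins.
A pose or a line that the arm cannot do raises r.IKError and nothing moves.
- r.hand_in(): hands the job in; it is judged then, once.
Trained networks look in a picture, given as the dict that the camera call returned (one of the last four; its "shot" number tells which), for a name from the list of things; names that differ only in an ending like _2 or _b are one class to them, and where a whole thing is asked for, a point or a joint stands for the part that bears it (a point fixed in the world has none). Each returns a list of dicts, best first, with "conf" (0 to 1); they miss things now and then, are a little off and sometimes report something else, mostly with a low value. They report only what shows in the picture. A call takes as long as a camera call. They do not tell look-alikes from the thing itself.
- r.recognise(picture, label): "extent" ([left, top, right, bottom] in pixels, round what is visible of it).
- r.cut_out(picture, label): "region" (420x560 bool, what is visible of it) and "extent" ([left, top, right, bottom] in pixels, round what is visible of it).
- r.landmark_of(picture, label): "location" ([row, column] in pixels: a listed point, or the origin of a listed thing).
The state is a dict: "clock": time; "q": joint angles; "dq": joint speeds; "tau": joint torques, N m; "eef_pos": TCP position; "tcp_rot": TCP orientation; "force": force on the tool from outside, world axes, zero at the start; "torque": the same for the moment, N m; "opening": finger opening in m; "gripper_force": force on a finger pad.
Only numpy, scipy, OpenCV 4.12 (cv2) and the standard library are available. Lean on these libraries where they do the work, as an engineer would, in place of code of your own. Each camera call takes 0.05 s, during which the arm holds its last target. There are 200 camera calls.

## Working session

There is one attempt and no reset: what is moved stays moved. The work goes in short steps, each a Python script; the robot and the scene stay as the last script left them, time stands still between calls to the robot, and variables do not carry over. Pictures are saved under pics/ and viewed, at most 10 in all, crops included, and the job is handed in when it is done.

```bash
mkdir -p pics; ls; cat > h.py <<'E'
import numpy as np, cv2
from rig import r
def world(p,rc,z=None):
    """pixel (row,col) -> world; by depth, or on plane z"""
    K,T=p["K"],p["world_from_camera"]
    xy=cv2.undistortPoints(np.array([[[rc[1],rc[0]]]],float),K,np.array(p["dist"],float))[0,0]
    d=np.array([xy[0],xy[1],1.])
    if z is None:
        i,j=int(round(rc[0])),int(round(rc[1])); w=p["range_z"][max(i-2,0):i+3,max(j-2,0):j+3]; w=w[w>0]
        s=np.median(w) if w.size else np.nan
    else: s=(z-T[2,3])/(T[:3,:3]@d)[2]
    return (T@np.append(d*s,1))[:3]
def save(p,n,crop=None,k=1):
    im=p["image"][...,::-1]
    if crop: a,b,c,d=crop; im=im[b:d,a:c]
    cv2.imwrite(f"pics/{n}.png",cv2.resize(im,None,fx=k,fy=k,interpolation=cv2.INTER_CUBIC))
E
python3 - <<'E'
from h import *
np.set_printoptions(precision=3,suppress=True)
for n in("top","side"):
    p=r.camera(n); save(p,n+"0",k=1.4); print(n,p["world_from_camera"].round(3).tolist())
    for l in["lid_tall_top","lid_short_top","jar_tall","jar_short","turret","lever_axis","lever_grip","catch_pivot","catch_tab"]:
        for d in r.landmark_of(p,l)[:4]: print(l,round(d["conf"],2),np.array(d["location"]).round(1),world(p,d["location"]))
print(r.read_state()["clock"])
E
```

```text
pics
top [[-0.024, -0.984, 0.174, 0.331], [-1.0, 0.024, -0.003, -0.0], [-0.001, -0.174, -0.985, 1.437], [0.0, 0.0, 0.0, 1.0]]
lid_tall_top 0.75 [208.2 363.9] [ 0.543 -0.293  0.175]
lid_tall_top 0.66 [283.4 401.9] [ 0.317 -0.396  0.167]
lid_short_top 0.92 [206.6 293.8] [ 0.561 -0.087  0.13 ]
jar_tall 0.92 [283.8 382.2] [ 0.318 -0.343  0.143]
jar_tall 0.77 [217.2 348.1] [ 0.521 -0.249  0.152]
jar_tall 0.75 [248.3 149.2] [0.449 0.38  0.055]
jar_short 0.57 [210.7 291.6] [ 0.55  -0.08   0.125]
turret 0.74 [207.1 217.1] [0.572 0.154 0.093]
turret 0.45 [197.  188.3] [0.597 0.237 0.144]
lever_grip 0.94 [217.  172.8] [0.536 0.284 0.142]
lever_grip 0.7 [154.2 276.8] [ 0.733 -0.039  0.122]
catch_pivot 0.79 [199.  190.5] [0.589 0.229 0.151]
catch_tab 0.44 [214.6 194.7] [0.54  0.215 0.154]
side [[-0.871, -0.383, 0.306, 0.155], [-0.49, 0.659, -0.571, 0.708], [0.017, -0.647, -0.762, 1.091], [0.0, 0.0, 0.0, 1.0]]
lid_tall_top 0.96 [139.5 330.5] [ 0.528 -0.288  0.177]
lid_tall_top 0.89 [145.2 421.5] [ 0.312 -0.4    0.168]
lid_tall_top 0.57 [227.8 281.8] [ 0.543 -0.054  0.045]
lid_tall_top 0.37 [305.7 204.2] [0.544 0.285 0.146]
lid_short_top 0.84 [198.6 278.7] [ 0.566 -0.074  0.125]
jar_tall 0.76 [183.5 325. ] [ 0.515 -0.255  0.045]
jar_tall 0.69 [191.8 405.5] [ 0.309 -0.35   0.035]
jar_tall 0.51 [356.4 150.4] [0.633 0.388 0.003]
jar_short 0.81 [224.2 282.7] [ 0.54  -0.053  0.062]
jar_short 0.61 [180.5 322.6] [ 0.522 -0.25   0.058]
jar_short 0.15 [240.  338.5] [ 0.405 -0.113  0.016]
turret 0.91 [294.7 220.3] [0.578 0.185 0.023]
turret 0.41 [359.9 150.6] [ 0.629  0.393 -0.   ]
lever_axis 0.69 [259. 217.] [0.586 0.173 0.149]
lever_grip 0.9 [308.2 202.4] [0.544 0.291 0.146]
catch_pivot 0.7 [281.1 200.5] [0.588 0.235 0.14 ]
1.0
```

View pics/top0.png

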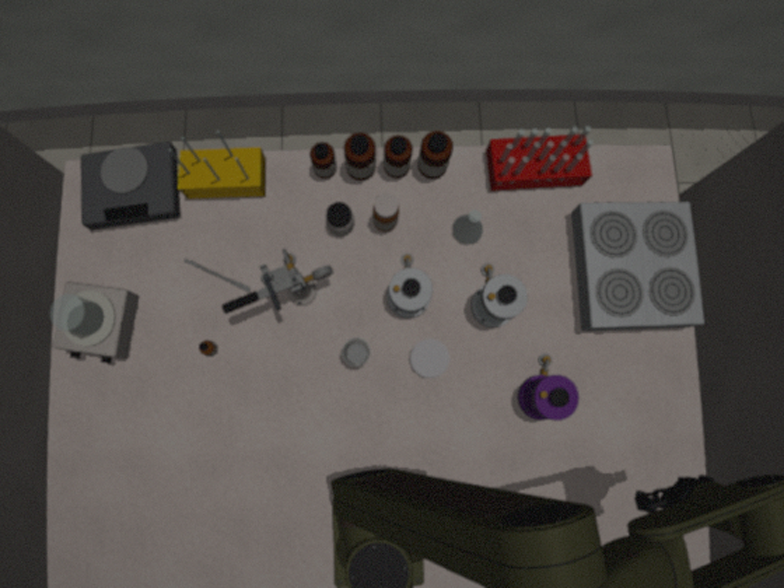

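View pics/side0.png

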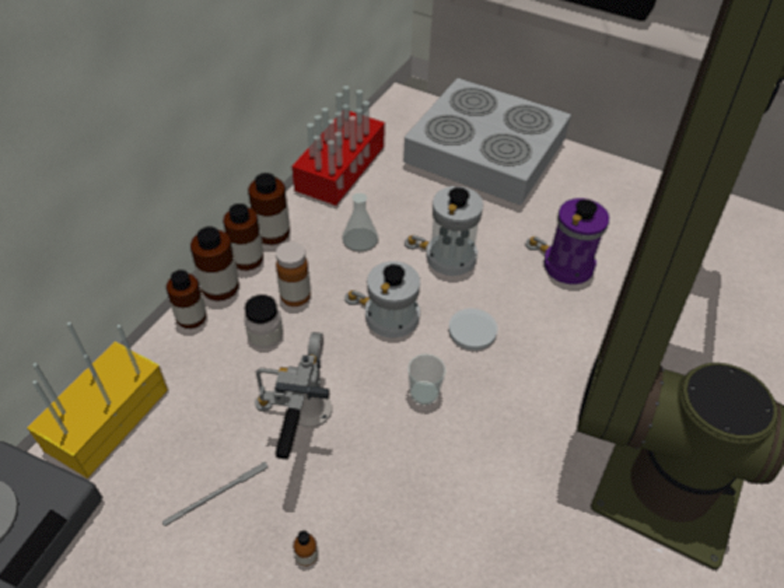

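The two steel jars are mine: the tall knob is at top pixel row 211, col 361 and the short knob at row 206, col 293. The purple look-alike at (283, 399) is not meant. The lever grip is at (217, 173), and the network's second "grip" at (154, 277) is the salt jar or a bottle. Next I'll refine these from the range clouds and check one close crop.

```bash
cat >> h.py <<'E'
def cloud(p):
    K,T=p["K"],p["world_from_camera"]; z=p["range_z"]; v,u=np.nonzero(z>0)
    xy=cv2.undistortPoints(np.c_[u,v].astype(float)[:,None],K,np.array(p["dist"],float))[:,0]
    s=z[v,u][:,None]; return (np.c_[xy*s,s]@T[:3,:3].T+T[:3,3]), p["image"][v,u].astype(float)
E
python3 - <<'E'
from h import *
np.set_printoptions(precision=4,suppress=True)
for n in("top","side"):
    p=r.camera(n); P,C=cloud(p); br=C.mean(1)
    for nm,c,z in(("tall",(.54,-.29),.162),("short",(.56,-.083),.117)):
        near=np.hypot(*(P[:,:2]-c).T)<.055
        k=near&(P[:,2]>z)&(br<60); q=P[k]; (cc,rad)=cv2.minEnclosingCircle(q[:,:2].astype(np.float32))
        l=near&(P[:,2]>z-.027)&(P[:,2]<z+.002); (c2,r2)=cv2.minEnclosingCircle(P[l][:,:2].astype(np.float32))
        print(n,nm,"knob",k.sum(),cc,rad,q.mean(0),np.median(q[:,2]),"lid",c2,r2,np.median(P[l][:,2]))
    g=(np.hypot(*(P[:,:2]-(.542,.288)).T)<.065)&(abs(P[:,2]-.146)<.008)&(br<45)
    q=P[g]; m=q.mean(0); w=np.linalg.svd(q[:,:2]-m[:2])[2][0]; t=(q[:,:2]-m[:2])@w
    print(n,"grip",g.sum(),m,w,"yaw",np.arctan2(-w[0],w[1])%np.pi,"ext",t.min(),t.max(),"mid",m[:2]+w*(t.min()+t.max())/2)
    if n=="top": save(p,"turret_top",(140,165,260,255),6)
    else: save(p,"turret_side",(150,220,270,340),5)
print(r.camera("top")["K"][0,0])
E
```

```text
top tall knob 127 (0.5376784801483154, -0.28674396872520447) 0.020451147109270096 [ 0.5384 -0.2871  0.175 ] 0.1750500986713086 lid (0.5388422608375549, -0.28715506196022034) 0.049232155084609985 0.153221524570208
top short knob 128 (0.5672227144241333, -0.08420024812221527) 0.020567666739225388 [ 0.566  -0.0851  0.1283] 0.12848944137992158 lid (0.5660856366157532, -0.08496342599391937) 0.048998162150382996 0.10655984155007481
top grip 147 [0.5399 0.2879 0.1461] [ 0.368  -0.9298] yaw 0.3768316548191275 ext -0.038788959862208434 0.03926295495174119 mid [0.54   0.2877]
side tall knob 132 (0.5401698350906372, -0.276882141828537) 0.03126388043165207 [ 0.5364 -0.2855  0.174 ] 0.17469213853165488 lid (0.5368048548698425, -0.28971701860427856) 0.05095234513282776 0.15301338000467257
side short knob 153 (0.5659968256950378, -0.07955164462327957) 0.030530869960784912 [ 0.5654 -0.0853  0.1277] 0.12832875181565118 lid (0.5656296014785767, -0.08813886344432831) 0.05067779868841171 0.10641475089458607
side grip 333 [0.5377 0.2896 0.1457] [-0.3612  0.9325] yaw 0.3695954443881282 ext -0.04252652156777289 0.038913601414076016 mid [0.5383 0.2879]
431.2942121918053
```

View pics/turret_top.png

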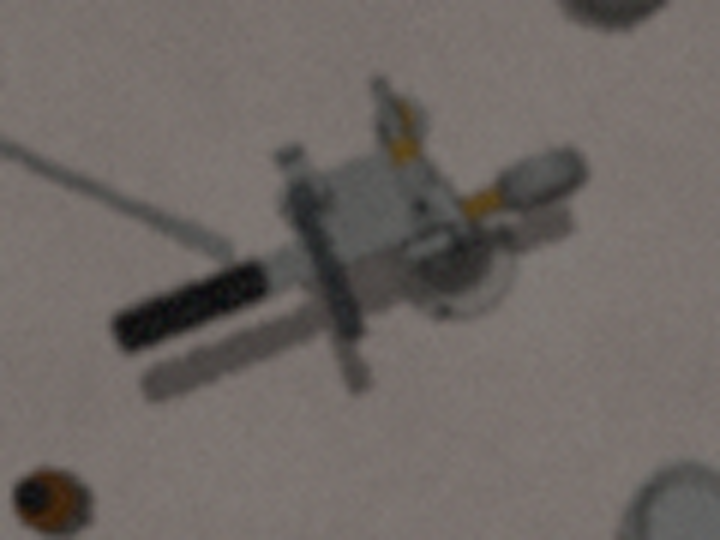

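View pics/turret_side.png

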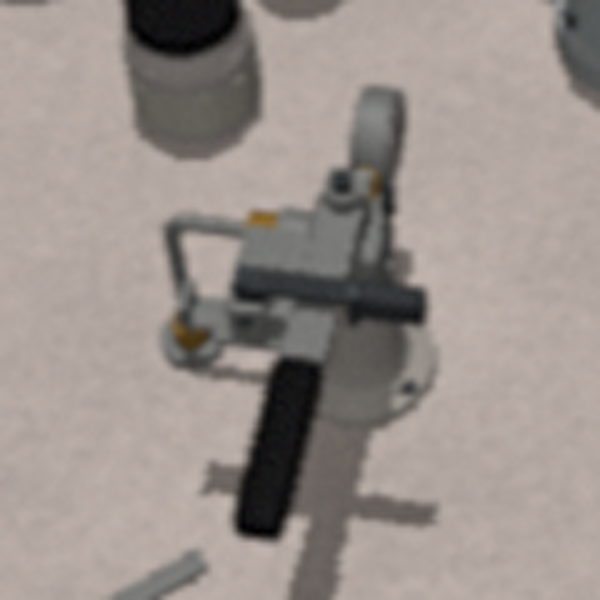

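The crops confirm the choice. The lever grip runs to the upper left of the steel valve. The dark catch hook crosses the lever's bare part, with its tab end at about (219, 198) in the top picture. I'll press the lids first.

```bash
cat >> h.py <<'E'
def down(yaw):  # tool z down, tool y axis at world angle yaw
    y=np.array([np.cos(yaw),np.sin(yaw),0]); z=np.array([0,0,-1.]); return np.c_[np.cross(y,z),y,z]
E
python3 - <<'E'
from h import *
np.set_printoptions(precision=4,suppress=True)
s=r.read_state(); R=s["tcp_rot"]; print(R)
y0=np.arctan2(R[1,1],R[0,1]); R=down(y0)
r.gripper_to(0.0,30)
for nm,c,z in(("tall",(.5377,-.287),.167),("short",(.566,-.085),.122)):
    r.move_pose([*c,.25],R)
    r.move_linear([*c,z+.02],R,vel=.12)
    h=r.move_linear([*c,z-.004],R,vel=.02,contact_N=16)
    s=r.read_state(); print(nm,h,s["eef_pos"],s["force"],s["clock"])
    r.move_linear([*c,.25],R,vel=.2)
# where the last joint goes for the catch & lever poses
r.move_pose([.56,.1,.27],R)
yaw=.373; A=np.array([.5856,.1688]); X=np.array([np.cos(yaw),np.sin(yaw)]); Y=np.array([-X[1],X[0]])
for k in(0,np.pi):
    t=A-.034*X+.055*Y; print("tab",r.inverse_kinematics([*t,.13],down(yaw+np.pi/2+k)))
    for a in(0,.6,1.22):
        g=yaw+np.pi/2+a; p=A+.128*np.array([np.cos(g),np.sin(g)]); print(a,r.inverse_kinematics([*p,.119],down(yaw+a+k)))
for n in("top","side"):
    p=r.camera(n); P,C=cloud(p)
    for nm,c in(("tall",(.538,-.287)),("short",(.566,-.085))):
        print(n,nm,np.percentile(P[np.hypot(*(P[:,:2]-c).T)<.012,2],[10,50,90]))
E
```

```text
[[ 0.9748  0.2229 -0.    ]
 [ 0.2229 -0.9748  0.    ]
 [-0.     -0.     -1.    ]]
tall True [ 0.5377 -0.2869  0.167 ] [-0.0963  0.289   3.8064] 5.3583
short True [ 0.5659 -0.0849  0.122 ] [0.1334 0.0042 4.6695] 8.775
tab [ 0.2972  0.3975  1.6466 -0.      1.0975 -1.6466]
0 [ 0.4216  0.4558  1.5742 -0.      1.1117  0.0486]
0.6 [ 0.3865  0.3665  1.7367 -0.      1.0384 -0.5865]
1.22 [ 0.2611  0.3063  1.8402 -0.      0.9951 -1.3319]
tab [ 0.2972  0.3975  1.6466 -0.      1.0975  1.495 ]
0 None
0.6 [ 0.3865  0.3665  1.7367 -0.      1.0384  2.5551]
1.22 [ 0.2611  0.3063  1.8402 -0.      0.9951  1.8097]
top tall [0.1653 0.1677 0.1705]
top short [0.119  0.1222 0.126 ]
side tall [0.1558 0.1673 0.17  ]
side short [0.1088 0.1214 0.1245]
```

Both lids are home: the tip stopped at 0.1670 and 0.1220, and the range data agrees. Next is the catch.

```bash
cat >> h.py <<'E'
yaw=.373; A=np.array([.5856,.1688]); X=np.array([np.cos(yaw),np.sin(yaw)]); Y=np.array([-X[1],X[0]])
E
python3 - <<'E'
from h import *
np.set_printoptions(precision=4,suppress=True)
R=down(yaw+np.pi/2)
def tab(a): b=np.arctan2(11,64)+a; return np.r_[A+(.030-.065*np.cos(b))*X+.055*Y, .134+.065*np.sin(b)+.002-.019+.002]
r.gripper_to(.04,20)
t=tab(0)
r.move_pose([t[0],t[1],.24],R); r.move_linear(t,R,vel=.12,contact_N=10)
s=r.read_state(); print(s["eef_pos"]-t,s["force"])
r.gripper_to(0.0,20); s=r.read_state(); print("open",s["opening"],s["gripper_force"],s["force"])
if .008<s["opening"]<.018:
    for a in np.arange(.2,1.81,.2): r.move_linear(tab(a),R,vel=.1)
    s=r.read_state(); print("top",s["opening"],s["force"],s["clock"])
    r.gripper_to(.05); r.sleep(.3)
    q=tab(1.8); q[2]=.27; r.move_linear(q,R,vel=.2)
    r.move_pose([.45,.1,.3],R)
p=r.camera("side"); save(p,"catch_side",(140,210,280,340),5)
E
```

```text
[0.0007 0.0002 0.0006] [ 0.0907 -0.3521  0.082 ]
open 0.01162651195170621 24.149664044380188 [ 0.0895 -1.4623  4.7041]
top 0.011369275485635644 [ 2.0373 -4.2544  1.6125] 17.4917
```

View pics/catch_side.png

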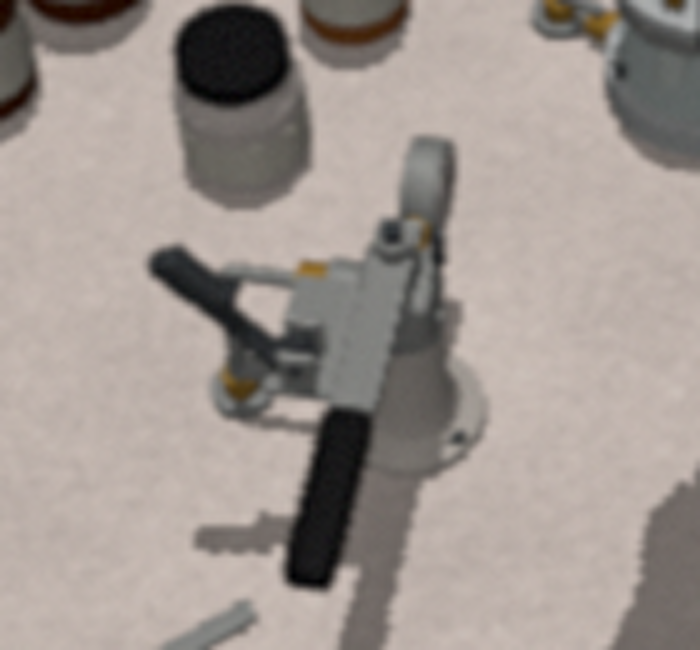

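The catch now lies back behind the lever (crop about (215, 300)), clear of the bare bar. Next I'll grip the lever and pull it.

```bash
python3 - <<'E'
from h import *
np.set_printoptions(precision=4,suppress=True)
def g(a,rad=.130): t=yaw+np.pi/2+a; return np.r_[A+rad*np.array([np.cos(t),np.sin(t)]),.1195]
r.gripper_to(.05)
q=g(0); r.move_pose([q[0],q[1],.24],down(yaw)); h=r.move_linear(q,down(yaw),vel=.12,contact_N=10)
r.gripper_to(0.0,60); s=r.read_state(); print(h,"open",s["opening"],s["gripper_force"],s["force"])
if .017<s["opening"]<.027:
    for a in np.r_[np.arange(.15,1.2,.15),1.2,1.22,1.235]:
        r.move_linear(g(a),down(yaw+a),vel=.08); s=r.read_state()
        e=s["eef_pos"][:2]-A; t=yaw+np.pi/2+a; print(round(a,3),"ang",np.arctan2(e[1],e[0])%(2*np.pi)-yaw-np.pi/2,"tang",s["force"][:2]@[-np.sin(t),np.cos(t)],s["force"],s["torque"])
print(s["opening"],s["clock"])
p=r.camera("side"); save(p,"lever_side",(140,150,340,340),3.1)
p=r.camera("top"); save(p,"lever_top",k=1.4)
E
```

```text
False open 0.021424615294182266 59.20346975326538 [ 0.5824 -0.2098  3.5249]
0.15 ang 0.14146288419847974 tang -1.544614619751828 [1.1455 1.1057 6.1281] [ 0.0221 -0.1147 -0.1426]
0.3 ang 0.29061109022922227 tang -1.999969160295036 [1.6551 1.1322 7.3769] [ 0.1204 -0.1633 -0.2114]
0.45 ang 0.440652226596022 tang -1.483709535455858 [0.5553 1.5086 7.5072] [ 0.0865 -0.1085 -0.2557]
0.6 ang 0.5908141674656715 tang -1.16167394485849 [-0.2726  1.591   7.2721] [ 0.1888 -0.0884 -0.3451]
0.75 ang 0.7412646051038401 tang -2.184161065811487 [-0.3423  2.5875  8.4871] [ 0.2609  0.0083 -0.3856]
0.9 ang 0.8919375601227824 tang -2.1425566671766134 [-0.4697  2.3854  8.8678] [ 0.3331  0.109  -0.4252]
1.05 ang 1.0427432735912623 tang -2.6988699156914056 [-1.0736  2.8885  9.8798] [ 0.3907  0.1978 -0.4018]
1.2 ang 1.1934411298868781 tang -2.954964882678504 [-1.5551  2.9515 10.0464] [ 0.4167  0.237  -0.4534]
1.2 ang 1.1926636268941708 tang -1.8416136928985756 [-0.3824  1.8408 10.1457] [ 0.3755  0.1714 -0.5589]
1.22 ang 1.1979680614205215 tang -8.67923660017826 [-1.5316  8.6474  9.6717] [ 1.1766  0.344  -1.2368]
1.235 ang 1.1983798927152618 tang -14.668629664336642 [-1.6477 14.6175  7.5361] [ 2.22    0.3361 -1.1217]
0.021057963562605964 27.025
```

View pics/lever_side.png

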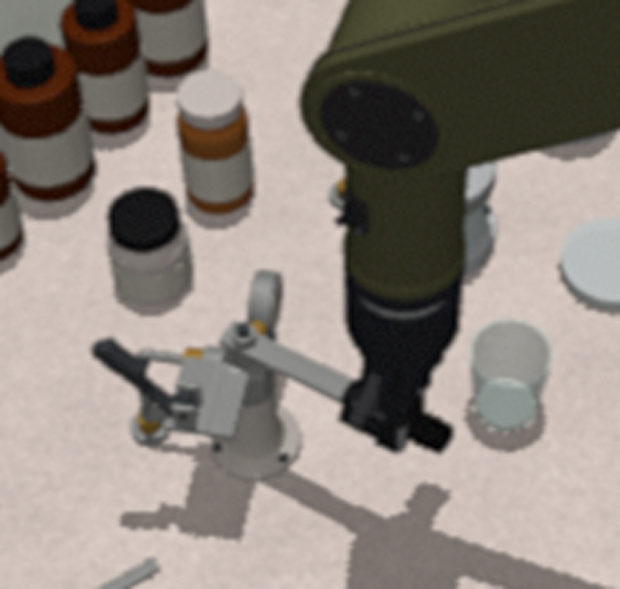

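The lever is at its hard stop: its angle levels off at 1.198 while the force climbs to about 15 N. The gripper still holds the grip, the catch is back, and the beaker stands clear.

```bash
python3 -c "
from h import *
r.sleep(.3); s=r.read_state(); print(s['force'],s['opening'],s['clock']); print(r.hand_in())"
```

```text
[-2.04322869 14.73101509  7.12880591] 0.02134713434493016 27.425
the job is handed in; nothing more can be done
None
```

The job is handed in: both lids are pressed fully home, the catch is flipped back to its rest, and the gripper is holding the valve lever at its open stop (about 27 s used).

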